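Refit a revolving tester display on its keyed spindle

ROBOT

A 7-joint arm with a two-finger parallel gripper is mounted at the origin on the work surface. World frame = base frame: x ahead of the robot, y to its left, z up, the work surface at z = 0. Lengths are in mm, angles in rad, forces in N, time in s.
With the tool pointing down it reaches from about 425 to 1025 mm from the base axis. Payload 9.4 kg.
Tool frame: the origin (TCP) lies between the finger pads; the fingertips stand 14 mm ahead of it and the grasp point (between the pads) lies 5 mm behind it; z points along the fingers, y is the line along which they close (so a half turn about z gives the same grasp; the last joint's range is limited). The gripper opens to 85 mm and grips with 20 to 120 N. Pads are 22 mm wide; open, the fingers measure 114 mm over their backs; the gripper's body (76 mm by 85 mm) begins 54 mm behind the grasp point. The pads swing forward as they close: fully open they stand 13 mm farther back than shut.
Start: joints at [1.127, 0.599, -0.003, 1.599, 0.002, 0.943, -0.08], TCP at [259.998, -676.776, 245.275] pointing down, gripper open.
Joint ranges: [-2.57, 2.57], [-0.35, 1.97], [-1.29, 1.29], [0.11, 2.56], [-1.05, 4.19], [0.11, 1.86], [-2.63, 2.63]. Speed limits (rad/s): [2.22, 2.22, 3.01, 3.01, 3.14, 3.14, 3.14].

INTERFACE

Orientations are given as a unit quaternion [x, y, z, w].
In Python, from cell import robot gives the robot as it stands. The module is installed in compiled form; this text tells all that it offers.
- The arm moves only by the shell command python3 -m pendant 'ROWS' [OPENING]. ROWS is JSON, a list of rows, each an object with "translation": the shift along the tool's x, y, z normalised to -1 to 1, where 1 is 250 mm, a list of three; "turn": the turn, a rotation vector about the tool's x, y, z normalised to -1 to 1, where 1 is 2 pi rad, a list of three. In form: [{"translation": [tx, ty, tz], "turn": [rx, ry, rz]}, ...]. A call has 1 to 10 rows; each row shifts and turns the commanded pose from where the row before left it, along the tool's axes as they then stand; what a row does not reach is not made up. A row lasts 1/8 s, in which the tool goes at most 62.5 mm and 10.7 degrees, less where a joint would pass 70% of its speed; a pose out of reach is approached as far as the arm can. A call with a number of a shift or a turn outside -1 to 1 is refused whole. A call with a gripper value outside its range is refused whole. OPENING is the finger opening in mm, from 0 to 85.4, set as the call begins (- or left out, the last holds). The fingers move at their own pace and stop on an object; the grip force is fixed at half the most. Time passes only in rows, so rows that do not move let the fingers close. It gives the time, the measured TCP pose, the force, the opening and the grip force at its end, in the units of the state.
- robot.get_state(): the state, without advancing time (a new reading comes with each control period).
- robot.read_camera(name): name is "side" or "top" or "wrist"; returns a dict with "img" (400x640x3 uint8, blue, green, red), "range_z" (400x640 float32, mm along the optical axis (not along the pixel's ray), 0 where there is no reading), "fx", "fy", "cx", "cy" (pixels), "distortion" ([k1, k2, p1, p2, k3] as OpenCV has them; the pictures are not rectified), "extrinsics" (4x4, takes a point from world to camera coordinates). Camera axes: x right, y down, z forward; pixel columns grow to the right and rows downward; lengths in mm; the calibration is good to about 2 mm. A picture is of the moment at which its call begins.
- robot.job_done(): hands the job in; it is judged then, once.
Trained networks look in the newest picture that a camera, given by its name, has taken for a name from the list of things; names that differ only in an ending like _2 or _b are one class to them, and where a whole thing is asked for, a point or a joint stands for the part that bears it (a point fixed in the world has none). Each returns a list of dicts, best first, with "p" (0 to 1); they miss things now and then, are a little off and sometimes report something else, mostly with a low value. They report only what shows in the picture. A call takes as long as a camera call. They do not tell look-alikes from the thing itself.
- robot.silhouettes(query, camera): "pixels" (400x640 bool, what is visible of it) and "at" ([column, row] in pixels, amid what is visible of it).
The state is a dict: "clock": time; "joint_positions": joint angles; "qvel": joint speeds; "effort": joint torques, N m; "tool_pos": TCP position; "eef_rot": TCP orientation; "wrist_force": force on the tool from outside, world axes, zero at the start; "ft_torque": the same for the moment, N m; "finger_gap": finger opening in mm; "gripper_force": force on a finger pad.
Only numpy, scipy, OpenCV 4.12 (cv2) and the standard library are available. Lean on these libraries where they do the work, as an engineer would, in place of code of your own. Each camera call takes 0.05 s, during which the arm holds its last target. There are 200 camera calls.

TASK

Put the round tester tray back on its revolving base: lift it by its flat grip, set it over the spindle, and turn it under light pressure until the slot under its hub drops over the spindle's key and it sits fully home. Then turn the seated display until its tall bottle stands in line with the small lug on the base, and let go. Go gently: never press or drive the tray hard against the base, and leave the other goods on the counter where they are.

Things in the scene. Friction and masses are not known exactly. Their poses are not given: they have to be found in the camera images.
- tray: Loose display tray, about 0.4 kg: pale round disc 150 mm across, its top 22 mm above the underside, on a dark collar 70 x 70 x 14 mm. Glued on it: three squat jars (top 50 mm above the underside) and one tall bottle (26 across, top 78 mm up) at the tray's +x side. Origin: centre of the collar's underside, on the tray's axis; z up.
- hub_slot (a point): Same point as the tray's origin: mouth of the hub. A straight slot, 11 mm wide and 14 mm deep, crosses the collar's whole underside along the tray's x axis (the line from axis to tall bottle, and the long way of the grip). In its middle a 19 mm square bore, 50 mm deep, takes the spindle's pin. The slot fits the key either way round.
- tray_grip (a point): Centre of the tray's grip, on the tray's axis, 103 mm above its underside. A flat wooden bar, 56 mm long (tray x), 14 mm thick (tray y), 36 mm tall, on a post, above bottle and jars: close the fingers across its 14 mm, from above. Axes as the tray.
- tall_bottle (a point): Cap of the tall bottle on the tray: 52 mm from the tray's axis along the tray's +x, 70 mm above its underside.
- base: Fixed round dark-wood base, 140 mm across, 38 mm tall, with a steel spindle on top. Origin: centre of its underside, on the spindle's axis; +x points to its lug. The spindle turns about the vertical against a steady friction of 0.3 N m and stays where it is left. The force between tray and base must stay under 25 N.
- seat (a point): Centre of the seat, the top face of the spindle's flange (60 mm across), on the spindle's axis, 52 mm above the counter when unloaded. It sinks with the spring but does not turn with the key. A tray whose slot is off the key rests with its underside 12 mm above the seat; home, its underside lies on the seat.
- pin_tip (a point): Top of the spindle's round pin, 38 mm above the seat, on the axis; the pin is 16 mm thick, its last 10 mm tapered to 6 mm. Across the seat, through the pin's foot, lies the key: a bar 40 long, 8 wide, 12 mm tall. It starts 0.3 to 1.2 rad anticlockwise (from above) of the line from axis to lug; this angle is not reported: see it or feel for it.
- cushion (a joint): How far the spring-borne spindle is pushed down (m): 0 when up, at most 0.004. It stays up under less than about 6 N, is fully down at about 9 N, and is hard beyond.
- lug (a point): Top of the lug, a steel block 14 x 14 mm, 28 mm tall, on the base's foot, 91 mm from the spindle's axis along the base's +x.
- jar_a: Bystander, to be left alone: small white jar, black lid, 42 across, 45 tall mm; origin at the centre of its underside.
- jar_b: Bystander, to be left alone: small green jar, black lid, 42 across, 45 tall mm; origin at the centre of its underside.
- tub: Bystander, to be left alone: large white tub, black lid, 84 across, 85 tall mm; origin at the centre of its underside.
- soap: Bystander, to be left alone: pale yellow bar of soap, 75 x 50 x 25 mm; origin at the centre of its underside.
- tin: Bystander, to be left alone: flat round metal tin, 56 across, 20 tall mm; origin at the centre of its underside.
- stick_cup: Bystander, to be left alone: paper cup, 60 across, 90 tall mm; origin at the centre of its underside.
- marker: Bystander, to be left alone: black marker pen lying on the counter, 110 long, 16 thick mm; origin at the centre of its underside or middle.
There are look-alikes about, which are no part of the job. What is shaped like the tray but orange or purple is not meant.

How it is judged (in metres and radians):
On the way, in this order (a step that is already met when the one before it is completed fails the run):
1. the tray is lifted off the counter (height (world z) of tray above 0.05 m), for 0.2 s.
2. the tray is home on the spindle, its slot down over the key (z of tray in the frame of seat between -0.003 and 0.003 m and horizontal distance between tray and seat below 0.004 m and angle between tray's own z axis and vertical below 0.06 rad), for 0.2 s.
At the end, for the whole second after the job is handed in: The tray sits fully home on the spindle (underside within 3 mm of the seat, centred within 4 mm, upright within 0.06 rad), its tall bottle on the lug's side and within 9 mm (about 10 degrees) of the line from the axis to the lug, released and at rest (all of step 2 and y of tall_bottle in the frame of base between -0.009 and 0.009 m and x of tall_bottle in the frame of base above 0.03 m and linear speed of tray below 0.02 m/s and angular speed of tray below 0.1 rad/s); the robot touches nothing.
It fails at once if the tray is pressed or driven against the base with more than 25 N (contact force between tray and base above 25 N).
It fails at once if another thing on the counter is moved by more than 30 mm (distance of any of jar_a, jar_b, tub, soap, tin, stick_cup, marker from where it was at the start of the episode above 0.03 m).
It also fails if it takes over 72 s, if anything falls off the work surface, if the arm or the gripper's body presses on something with over 40 N, if the wrist force passes 120 N, or if a joint passes its speed limit or range.

## Working session

There is one attempt and no reset: what is moved stays moved. The work goes in short steps, Python scripts to look and compute and a shell command to move; the robot and the scene stay as the last step left them, time stands still between calls to the robot, and variables do not carry over. Pictures are saved under pics/ and viewed, at most 10 in all, crops included, and the job is handed in when it is done.

```bash
mkdir -p pics; cat > h.py <<'E'
import numpy as np,cv2
from cell import robot
def cloud(c):
    K=np.array([[c['fx'],0,c['cx']],[0,c['fy'],c['cy']],[0,0,1]])
    v,u=np.mgrid[0:400,0:640]
    n=cv2.undistortPoints(np.stack([u,v],-1).reshape(-1,1,2).astype(float),K,np.array(c['distortion'])).reshape(400,640,2)
    z=c['range_z'].astype(float)
    P=np.dstack([n[...,0]*z,n[...,1]*z,z])
    T=np.linalg.inv(np.array(c['extrinsics']))
    W=P@T[:3,:3].T+T[:3,3]
    W[z<=0]=np.nan
    return W
def st():
    s=robot.get_state()
    for k in ['clock','tool_pos','eef_rot','wrist_force','ft_torque','finger_gap','gripper_force','joint_positions']: print(k,np.round(s[k],3))
    return s
E
python3 - <<'E'
from h import *
s=st()
for n in ['top','side']:
    c=robot.read_camera(n); W=cloud(c); cv2.imwrite(f'pics/{n}1.png',c['img'])
    np.savez(f'{n}1.npz',W=W,img=c['img'])
    for q in ['tray','base','tub']:
        for d in robot.silhouettes(q,n)[:4]:
            m=d['pixels']; w=W[m]
            print(n,q,round(d['p'],2),d['at'],m.sum(),np.round(np.nanmedian(w,0)),'bgr',np.round(np.median(c['img'][m],0)))
E
```

```text
clock 0.0
tool_pos [ 259.823 -676.365  244.415]
eef_rot [ 0.983  0.182 -0.    -0.001]
wrist_force [ 0.579 -0.435 -0.577]
ft_torque [-0.049  0.04   0.037]
finger_gap 85.792
gripper_force 0.0
joint_positions [ 1.127  0.6   -0.003  1.6    0.002  0.943 -0.08 ]
top tray 0.79 [173.5, 280.2] 2787 [381. 367.  23.] bgr [ 24. 147. 248.]
top tray 0.68 [257.5, 207.0] 2851 [559. 158.  23.] bgr [108. 182. 236.]
top tray 0.37 [405.3, 236.8] 475 [ 486. -192.   52.] bgr [224. 229. 235.]
top base 0.9 [402.3, 237.9] 2511 [ 488. -186.   24.] bgr [ 30.  55. 100.]
top tub 0.9 [368.9, 120.1] 1044 [ 768. -117.   83.] bgr [38. 45. 57.]
side tray 0.93 [398.6, 372.9] 4340 [387. 374.  27.] bgr [ 59. 136. 244.]
side tray 0.82 [413.9, 264.8] 3508 [340. 149.  33.] bgr [112.  65. 117.]
side tray 0.58 [303.2, 272.8] 3625 [559. 178.  25.] bgr [109. 137. 184.]
side tray 0.2 [222.3, 217.7] 670 [776.  48.  25.] bgr [ 87. 234. 251.]
side base 0.91 [345.2, 161.4] 1654 [ 489. -168.   24.] bgr [ 41.  63. 100.]
side base 0.43 [237.0, 164.9] 1213 [769. -96.  62.] bgr [ 90. 105. 112.]
side tub 0.83 [238.1, 162.8] 1191 [769. -96.  63.] bgr [ 92. 107. 112.]
```

View pics/top1.png

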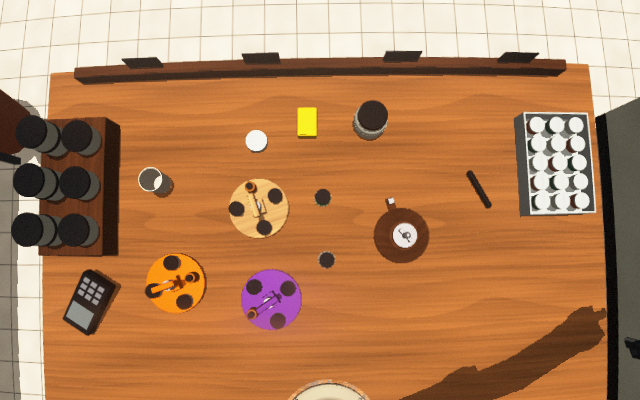

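View pics/side1.png

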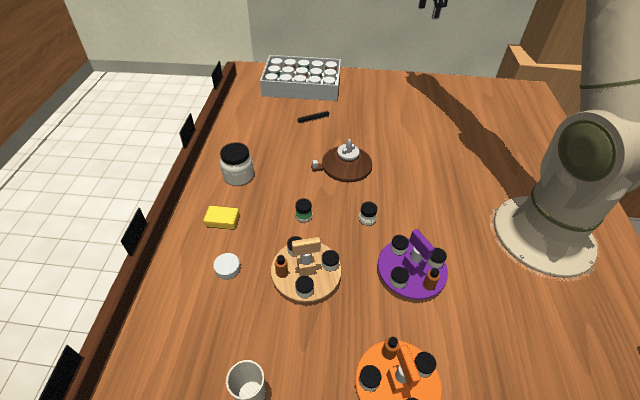

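The top view shows the pale tray at (258,208) with its bottle at (250,186), and the base at (402,237) with its lug at (391,202). The orange and purple trays are decoys. Next I'll measure both from the depth clouds.

```bash
python3 - <<'E'
from h import *
def show(nm,P):
    r=cv2.minAreaRect(P[:,:2].astype(np.float32)); print(nm,len(P),'mean',np.round(P.mean(0),1),'rect',np.round(r[0],1),np.round(r[1],1),round(r[2],1))
def circ(P):
    h=cv2.convexHull(P[:,:2].astype(np.float32)); return cv2.minEnclosingCircle(h)
for n in ['top','side']:
    f=np.load(n+'1.npz'); W=f['W'].reshape(-1,3)
    for nm,c0 in [('tray',(555,155)),('base',(485,-185))]:
        d=np.hypot(W[:,0]-c0[0],W[:,1]-c0[1]); Q=W[d<115]
        if nm=='tray':
            P=Q[(Q[:,2]>17)&(Q[:,2]<27)]; print(n,'disc',circ(P)); show('grip',Q[(Q[:,2]>100)&(Q[:,2]<128)]); show('bottle',Q[(Q[:,2]>60)&(Q[:,2]<82)]);
        else:
            P=Q[(Q[:,2]>33)&(Q[:,2]<43)]; print(n,'disc',circ(P)); show('flange',Q[(Q[:,2]>47)&(Q[:,2]<56)]); show('key',Q[(Q[:,2]>59)&(Q[:,2]<68)]); show('pin',Q[(Q[:,2]>70)&(Q[:,2]<100)])
            dd=np.hypot(Q[:,0]-c0[0],Q[:,1]-c0[1]);show('lug',Q[(dd>77)&(Q[:,2]>20)])
E
```

```text
top disc ((561.426025390625, 162.88385009765625), 75.18814849853516)
grip 165 mean [561.  161.5 118.6] rect [561.3 162.5] [55.6 14.4] 16.8
bottle 94 mean [605.1 174.9  69.3] rect [586.7 167.5] [78.1 23.8] 24.0
top disc ((486.83233642578125, -192.53311157226562), 44.83567810058594)
flange 363 mean [ 485.7 -193.3   51.5] rect [ 485.9 -194. ] [59.3 53.5] 88.8
key 35 mean [ 487.1 -191.7   63.4] rect [ 485.2 -192.4] [37.  11.5] 39.7
pin 43 mean [ 485.3 -193.2   83. ] rect [ 485.4 -194.1] [14.2 15. ] 40.7
lug 33 mean [ 572.  -166.9   27.8] rect [ 572.4 -167.6] [13.4 14.8] 16.8
side disc ((561.0881958007812, 164.9348907470703), 75.05027770996094)
grip 332 mean [560.9 167.8 115.7] rect [561.  164.5] [55.8 15.6] 15.7
bottle 201 mean [592.8 180.   70.3] rect [585.6 180.3] [72.9 22.7] 4.4
side disc ((485.3498229980469, -193.08262634277344), 42.58184051513672)
flange 211 mean [ 485.9 -186.8   52.5] rect [ 486.6 -193.9] [57.  58.7] 1.1
key 40 mean [ 486.4 -190.2   63.7] rect [ 484.2 -192.1] [39.9 12.5] 44.9
pin 46 mean [ 485.9 -190.3   80.6] rect [ 485.8 -190.7] [11.1 14.4] 79.3
lug 30 mean [ 573.3 -165.3   26.6] rect [ 573.1 -166.3] [13.7 18.3] 6.0
```

```bash
cat >> h.py <<'E'
from scipy.spatial.transform import Rotation as R
def plan(x,y,z,yawdeg,n):
    s=robot.get_state(); Rm=R.from_quat(s['eef_rot']).as_matrix()
    yaw=np.degrees(np.arctan2(Rm[1,0],Rm[0,0]))
    t=Rm.T@(np.array([x,y,z])-s['tool_pos'])
    print('pos',np.round(s['tool_pos'],1),'yaw',round(yaw,2),'tilt',np.round(Rm[:,2],4),'F',np.round(s['wrist_force'],2),'T',np.round(s['ft_torque'],3),'gap',s['finger_gap'])
    print('row shift if no turn',np.round(t/250/n,4),'turn z total',round(-(yawdeg-yaw)/360,4),'per row',round(-(yawdeg-yaw)/360/n,5))
E
python3 -c "
from h import *
plan(561.3,163.5,245,16.3,18)"
```

```text
pos [ 260.  -676.7  245.2] yaw 21.02 tilt [-1.e-04  2.e-04 -1.e+00] F [ 0.55 -0.27 -0.69] T [-0.061  0.02   0.019] gap 85.42220578811508
row shift if no turn [ 1.295e-01 -1.503e-01  1.000e-04] turn z total 0.0131 per row 0.00073
```

```bash
python3 -m pendant '[{"translation":[0.13,-0.15,0],"turn":[0,0,0]},{"translation":[0.13,-0.15,0],"turn":[0,0,0]},{"translation":[0.13,-0.15,0],"turn":[0,0,0]},{"translation":[0.13,-0.15,0],"turn":[0,0,0]},{"translation":[0.13,-0.15,0],"turn":[0,0,0]},{"translation":[0.13,-0.15,0],"turn":[0,0,0]},{"translation":[0.13,-0.15,0],"turn":[0,0,0]},{"translation":[0.13,-0.15,0],"turn":[0,0,0]},{"translation":[0.13,-0.15,0],"turn":[0,0,0]},{"translation":[0.13,-0.15,0],"turn":[0,0,0]}]'
python3 -m pendant '[{"translation":[0.13,-0.15,0],"turn":[0,0,0]},{"translation":[0.13,-0.15,0],"turn":[0,0,0]},{"translation":[0.13,-0.15,0],"turn":[0,0,0]},{"translation":[0.13,-0.15,0],"turn":[0,0,0]},{"translation":[0.13,-0.15,0],"turn":[0,0,0]},{"translation":[0.13,-0.15,0],"turn":[0,0,0]},{"translation":[0.13,-0.15,0],"turn":[0,0,0]},{"translation":[0,0,0],"turn":[0,0,0.0131]},{"translation":[0,0,0],"turn":[0,0,0]}]'
python3 -c "
from h import *
plan(561.3,163.5,180,16.3,1)"
```

```text
clock: 1.65
tool_pos: [429.4, -208.7, 245.6]
eef_rot: [0.983, 0.182, 0.0, 0.0]
wrist_force: [-0.0, 0.2, 0.5]
finger_gap: 85.6
gripper_force: 0.0
clock: 2.78
tool_pos: [547.0, 116.9, 245.2]
eef_rot: [0.99, 0.142, -0.0, 0.0]
wrist_force: [0.4, -0.9, -0.6]
finger_gap: 85.5
gripper_force: 0.0
pos [547.  116.9 245.2] yaw 16.38 tilt [-2.e-04 -3.e-04 -1.e+00] F [ 0.44 -0.92 -0.58] T [-0.039 -0.023 -0.011] gap 85.45288943052068
row shift if no turn [ 0.1074 -0.1628  0.2606] turn z total 0.0002 per row 0.00022
```

```bash
python3 -m pendant '[{"translation":[0.107,-0.163,0],"turn":[0,0,0]},{"translation":[0,0,0],"turn":[0,0,0]},{"translation":[0,0,0],"turn":[0,0,0]}]'
python3 - <<'E'
from h import *
c=robot.read_camera('wrist'); W=cloud(c); cv2.imwrite('pics/w1.png',c['img'])
Q=W.reshape(-1,3); Q=Q[np.hypot(Q[:,0]-561,Q[:,1]-163)<110]
for lo,hi in [(17,27),(60,82),(112,130)]:
    P=Q[(Q[:,2]>lo)&(Q[:,2]<hi)][:,:2].astype(np.float32)
    if len(P): print(lo,len(P),cv2.minAreaRect(P),cv2.minEnclosingCircle(P))
plan(561.3,163.5,102,16.3,1)
E
```

```text
clock: 3.15
tool_pos: [561.1, 162.1, 245.1]
eef_rot: [0.99, 0.142, -0.0, 0.0]
wrist_force: [0.3, -0.4, -0.6]
finger_gap: 85.7
gripper_force: 0.0
17 7178 ((562.3153076171875, 166.92758178710938), (145.83636474609375, 148.96026611328125), 16.045244216918945) ((561.1668090820312, 166.7491455078125), 74.73961639404297)
60 499 ((592.9669189453125, 176.9574432373047), (62.10784149169922, 25.122751235961914), 16.374467849731445) ((592.792236328125, 174.70004272460938), 32.002437591552734)
112 901 ((561.3790893554688, 166.75961303710938), (55.53946304321289, 13.98670768737793), 17.523284912109375) ((561.4236450195312, 166.68905639648438), 27.893707275390625)
pos [561.1 161.7 245.3] yaw 16.27 tilt [-3.e-04 -8.e-04 -1.e+00] F [ 0.33 -0.67  0.13] T [ 0.024 -0.057 -0.04 ] gap 85.58624074798031
row shift if no turn [ 0.003  -0.0072  0.573 ] turn z total -0.0001 per row -7e-05
```

View pics/w1.png

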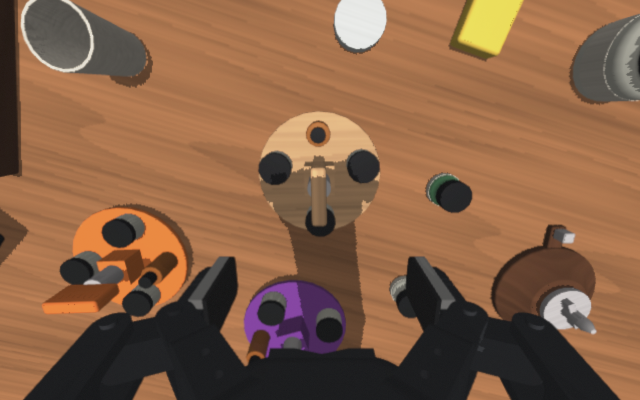

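The wrist view shows the pale tray upright at (319,172), with its bottle ahead at (318,133) and the grip bar at (318,197) in line with the tool's x axis. The yaw is about 17°. I'll descend and grip.

```bash
python3 -m pendant '[{"translation":[0.0045,-0.0124,0.15],"turn":[0,0,-0.0017]},{"translation":[0,0,0.15],"turn":[0,0,0]},{"translation":[0,0,0.15],"turn":[0,0,0]},{"translation":[0,0,0.123],"turn":[0,0,0]},{"translation":[0,0,0],"turn":[0,0,0]}]'
python3 -m pendant '[{"translation":[0,0,0],"turn":[0,0,0]},{"translation":[0,0,0],"turn":[0,0,0]},{"translation":[0,0,0],"turn":[0,0,0]},{"translation":[0,0,0],"turn":[0,0,0]},{"translation":[0,0,0],"turn":[0,0,0]},{"translation":[0,0,0],"turn":[0,0,0]}]' 5
python3 -c "
from h import *
plan(561.3,163.5,185,16.3,1)"
```

```text
clock: 3.82
tool_pos: [560.3, 164.7, 100.4]
eef_rot: [0.989, 0.147, -0.002, 0.001]
wrist_force: [0.4, -0.1, -0.4]
finger_gap: 85.5
gripper_force: 0.0
clock: 4.58
tool_pos: [561.8, 166.3, 102.5]
eef_rot: [0.989, 0.147, 0.0, 0.0]
wrist_force: [-1.2, -1.6, 6.7]
finger_gap: 13.0
gripper_force: 62.1
pos [561.8 166.3 102.5] yaw 16.9 tilt [ 6.e-04  0.e+00 -1.e+00] F [-1.2  -1.61  6.7 ] T [-0.152  0.253  0.011] gap 13.011381041611694
row shift if no turn [-0.0049  0.0101 -0.3299] turn z total 0.0017 per row 0.00168
```

```bash
python3 -m pendant '[{"translation":[0,0,-0.06],"turn":[0,0,0]},{"translation":[0,0,-0.11],"turn":[0,0,0]},{"translation":[0,0,-0.15],"turn":[0,0,0]},{"translation":[0,0,-0.15],"turn":[0,0,0]},{"translation":[0,0,-0.06],"turn":[0,0,0]},{"translation":[0,0,0],"turn":[0,0,0]},{"translation":[0,0,0],"turn":[0,0,0]}]'
python3 - <<'E'
from h import *
for n in ['side','top']:
    c=robot.read_camera(n); W=cloud(c); s=robot.get_state()['tool_pos']
    Q=W.reshape(-1,3); Q=Q[np.hypot(Q[:,0]-s[0],Q[:,1]-s[1])<110]; dz=s[2]-102.5
    P=Q[(Q[:,2]-dz>15)&(Q[:,2]-dz<29)][:,:2].astype(np.float32)
    print(n,cv2.minEnclosingCircle(P),s)
plan(485.8,-193,235,43,9)
E
```

```text
clock: 5.45
tool_pos: [560.7, 166.1, 233.1]
eef_rot: [0.989, 0.147, -0.001, 0.0]
wrist_force: [-0.8, 0.2, -4.2]
finger_gap: 13.6
gripper_force: 60.6
side ((559.929931640625, 165.3960723876953), 74.9656982421875) [560.76275961 166.09391252 232.93445672]
top ((564.0806884765625, 144.5477752685547), 72.1166000366211) [560.8448309  166.17333183 232.9759807 ]
pos [560.8 166.2 233. ] yaw 16.92 tilt [-2.5e-03 -9.0e-04 -1.0e+00] F [-0.33 -0.75 -3.78] T [-0.009  0.002 -0.005] gap 13.03704642513624
row shift if no turn [-0.0784  0.143  -0.0007] turn z total -0.0724 per row -0.00805
```

```bash
python3 -m pendant '[{"translation":[-0.04,0.072,0],"turn":[0,0,0]},{"translation":[-0.078,0.143,0],"turn":[0,0,0]},{"translation":[-0.078,0.143,0],"turn":[0,0,0]},{"translation":[-0.078,0.143,0],"turn":[0,0,0]},{"translation":[-0.078,0.143,0],"turn":[0,0,0]},{"translation":[-0.078,0.143,0],"turn":[0,0,0]},{"translation":[-0.078,0.143,0],"turn":[0,0,0]},{"translation":[-0.078,0.143,0],"turn":[0,0,0]},{"translation":[-0.078,0.143,0],"turn":[0,0,0]},{"translation":[-0.04,0.072,0],"turn":[0,0,0]}]'
python3 -m pendant '[{"translation":[0,0,0],"turn":[0,0,-0.018]},{"translation":[0,0,0],"turn":[0,0,-0.018]},{"translation":[0,0,0],"turn":[0,0,-0.018]},{"translation":[0,0,0],"turn":[0,0,-0.018]},{"translation":[0,0,0],"turn":[0,0,0]},{"translation":[0,0,0],"turn":[0,0,0]}]'
python3 - <<'E'
from h import *
c=robot.read_camera('side'); W=cloud(c); cv2.imwrite('pics/s2.png',c['img'][60:300,200:520])
plan(485.8,-193,195,43,1)
for nm in ['top','side']:
  c=robot.read_camera(nm); W=cloud(c)
  Q=W.reshape(-1,3); Q=Q[np.hypot(Q[:,0]-486,Q[:,1]+193)<100]
  for lo,hi in [(10,31),(33,43),(46,57),(58,67),(70,92),(140,166),(190,215),(240,256)]:
    P=Q[(Q[:,2]>lo)&(Q[:,2]<hi)][:,:2].astype(np.float32)
    if len(P)>3: print(nm,lo,len(P),np.round(P.mean(0),1),np.round(cv2.minEnclosingCircle(P)[0],1),cv2.minEnclosingCircle(P)[1],cv2.minAreaRect(P))
E
```

```text
clock: 6.8
tool_pos: [484.8, -196.2, 234.0]
eef_rot: [0.989, 0.145, -0.001, 0.0]
wrist_force: [0.5, 0.2, -4.3]
finger_gap: 13.5
gripper_force: 60.5
clock: 7.55
tool_pos: [486.3, -193.4, 234.3]
eef_rot: [0.932, 0.364, -0.0, -0.0]
wrist_force: [1.0, 0.4, -4.4]
finger_gap: 13.1
gripper_force: 60.5
pos [ 486.4 -193.2  234.3] yaw 42.69 tilt [-5.e-04 -0.e+00 -1.e+00] F [ 0.19  0.3  -4.03] T [-0.002  0.021  0.054] gap 13.516933990499558
row shift if no turn [-0.0012 -0.0024  0.1574] turn z total -0.0009 per row -0.00086
top 10 288 [ 500.  -144.6] [ 501.1 -168.5] 79.2545166015625 ((502.06451416015625, -150.46075439453125), (49.808502197265625, 157.92103576660156), 86.91942596435547)
top 140 1552 [ 489.1 -170.8] [ 486.6 -193.5] 74.74320983886719 ((485.9617614746094, -177.45811462402344), (147.23838806152344, 116.2331314086914), 2.8228917121887207)
top 190 122 [ 521.6 -158.9] [ 506.8 -167.9] 31.329866409301758 ((510.7163391113281, -171.9009246826172), (61.23027420043945, 25.010643005371094), 43.75312423706055)
top 240 43 [ 498.9 -177.7] [ 492.6 -179.4] 15.26833438873291 ((492.9978942871094, -1
[... 700 characters left out ...]
0.894929885864258), 41.47829818725586)
side 70 38 [ 485.8 -190.5] [ 485.9 -192.2] 7.18007755279541 ((486.0957336425781, -190.3136444091797), (9.150996208190918, 14.277803421020508), 83.97602844238281)
side 140 1006 [ 485.2 -166.8] [ 485.4 -192.2] 75.28886413574219 ((484.4139709472656, -190.62625122070312), (147.89195251464844, 142.36563110351562), 38.18905258178711)
side 190 181 [ 506.8 -167.9] [ 503.5 -170.7] 37.729156494140625 ((506.2496337890625, -173.84423828125), (75.27198791503906, 24.568811416625977), 41.60686492919922)
side 240 147 [ 490.5 -180.6] [ 488.8 -188.9] 23.023540496826172 ((491.6715393066406, -182.30545043945312), (30.071462631225586, 44.307701110839844), 62.64644241333008)
```

View pics/s2.png

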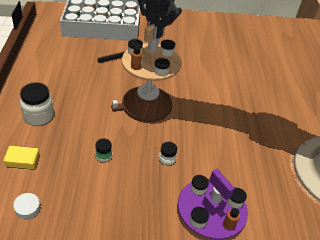

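The side view shows the tray held level at (150,62) over the base at (148,103), with the bottle side matching the key direction (about 41–42°). I'll lower it over the pin.

```bash
python3 -m pendant '[{"translation":[-0.001,0.0,0.08],"turn":[0,0,0.001]},{"translation":[0,0,0.06],"turn":[0,0,0]},{"translation":[0,0,0.03],"turn":[0,0,0]},{"translation":[0,0,0.03],"turn":[0,0,0]},{"translation":[0,0,0.03],"turn":[0,0,0]},{"translation":[0,0,0.02],"turn":[0,0,0]},{"translation":[0,0,0],"turn":[0,0,0]},{"translation":[0,0,0],"turn":[0,0,0]}]'
python3 -c "
from h import *
plan(485.8,-193,154.5,42,1)"
```

```text
clock: 8.7
tool_pos: [486.8, -193.1, 172.2]
eef_rot: [0.932, 0.362, 0.0, 0.0]
wrist_force: [-0.6, 0.2, -4.5]
finger_gap: 13.2
gripper_force: 60.4
pos [ 486.8 -193.1  172.2] yaw 42.47 tilt [ 3.e-04 -1.e-04 -1.e+00] F [-0.57  0.23 -4.49] T [-0.016  0.029  0.015] gap 13.182100156159583
row shift if no turn [-0.0026 -0.003   0.0708] turn z total 0.0013 per row 0.00131
```

Entered the pin without contact. Next, small steps down.

```bash
python3 -m pendant '[{"translation":[-0.001,-0.001,0.01],"turn":[0,0,0.001]},{"translation":[0,0,0.008],"turn":[0,0,0]},{"translation":[0,0,0],"turn":[0,0,0]}]'
python3 -m pendant '[{"translation":[0,0,0.006],"turn":[0,0,0]},{"translation":[0,0,0.004],"turn":[0,0,0]},{"translation":[0,0,0],"turn":[0,0,0]}]'
python3 -c "
from h import *
plan(485.8,-193,154.5,42,1)"
```

```text
clock: 9.07
tool_pos: [486.2, -193.0, 167.4]
eef_rot: [0.933, 0.359, -0.0, -0.0]
wrist_force: [0.2, 0.1, -4.5]
finger_gap: 13.5
gripper_force: 60.5
clock: 9.45
tool_pos: [486.3, -193.0, 164.9]
eef_rot: [0.933, 0.359, -0.0, -0.0]
wrist_force: [-0.1, -0.6, -5.1]
finger_gap: 13.4
gripper_force: 60.5
pos [ 486.3 -193.   164.9] yaw 42.11 tilt [-2.e-04  0.e+00 -1.e+00] F [-0.08 -0.58 -5.13] T [-0.009  0.04   0.   ] gap 13.409342977824487
row shift if no turn [-0.0013 -0.0013  0.0417] turn z total 0.0003 per row 0.00032
```

```bash
python3 -m pendant '[{"translation":[0,0,0.006],"turn":[0,0,0]},{"translation":[0,0,0.004],"turn":[0,0,0]},{"translation":[0,0,0],"turn":[0,0,0]}]'
python3 -m pendant '[{"translation":[0,0,0.006],"turn":[0,0,0]},{"translation":[0,0,0.004],"turn":[0,0,0]},{"translation":[0,0,0],"turn":[0,0,0]}]'
python3 -c "
from h import *
plan(485.8,-193,154.5,42,1)"
```

```text
clock: 9.82
tool_pos: [486.3, -193.0, 162.4]
eef_rot: [0.933, 0.359, -0.0, -0.0]
wrist_force: [-0.0, -0.3, -3.3]
finger_gap: 13.2
gripper_force: 60.5
clock: 10.2
tool_pos: [486.2, -193.0, 159.9]
eef_rot: [0.933, 0.359, -0.0, -0.0]
wrist_force: [-0.0, -0.8, -3.8]
finger_gap: 13.3
gripper_force: 60.5
pos [ 486.2 -193.   159.9] yaw 42.11 tilt [-2.e-04  0.e+00 -1.e+00] F [-0.03 -0.84 -3.8 ] T [0.007 0.013 0.05 ] gap 13.311815995361595
row shift if no turn [-0.0013 -0.0012  0.0217] turn z total 0.0003 per row 0.00031
```

The slot is over the key. I'll continue to the seat.

```bash
python3 -m pendant '[{"translation":[0,0,0.006],"turn":[0,0,0]},{"translation":[0,0,0.004],"turn":[0,0,0]},{"translation":[0,0,0],"turn":[0,0,0]}]'
python3 -m pendant '[{"translation":[0,0,0.005],"turn":[0,0,0]},{"translation":[0,0,0],"turn":[0,0,0]}]'
python3 -m pendant '[{"translation":[0,0,0.004],"turn":[0,0,0]},{"translation":[0,0,0],"turn":[0,0,0]}]'
python3 -c "
from h import *
plan(485.8,-193,154.5,42,1)"
```

```text
clock: 10.58
tool_pos: [486.3, -193.0, 157.4]
eef_rot: [0.933, 0.359, -0.0, -0.0]
wrist_force: [0.1, 0.0, -3.3]
finger_gap: 12.9
gripper_force: 60.5
clock: 10.82
tool_pos: [486.2, -193.0, 156.2]
eef_rot: [0.933, 0.359, -0.0, -0.0]
wrist_force: [0.4, -0.2, -3.8]
finger_gap: 13.6
gripper_force: 60.5
clock: 11.08
tool_pos: [486.3, -193.1, 155.2]
eef_rot: [0.933, 0.359, -0.0, -0.0]
wrist_force: [-0.0, -0.4, -5.1]
finger_gap: 13.3
gripper_force: 60.5
pos [ 486.3 -193.1  155.2] yaw 42.11 tilt [-2.e-04  0.e+00 -1.e+00] F [-0.02 -0.43 -5.06] T [0.002 0.027 0.041] gap 13.29760366834099
row shift if no turn [-0.0012 -0.0014  0.0027] turn z total 0.0003 per row 0.0003
```

```bash
python3 -m pendant '[{"translation":[0,0,0.003],"turn":[0,0,0]},{"translation":[0,0,0],"turn":[0,0,0]}]'
python3 -m pendant '[{"translation":[0,0,0.003],"turn":[0,0,0]},{"translation":[0,0,0],"turn":[0,0,0]},{"translation":[0,0,0],"turn":[0,0,0]}]'
python3 -c "
from h import *
plan(485.8,-193,154.5,17,6)"
```

```text
clock: 11.32
tool_pos: [486.4, -193.1, 154.5]
eef_rot: [0.933, 0.359, 0.0, 0.0]
wrist_force: [0.6, 0.3, -3.7]
finger_gap: 12.8
gripper_force: 60.6
clock: 11.7
tool_pos: [486.5, -193.1, 154.0]
eef_rot: [0.933, 0.359, 0.0, 0.0]
wrist_force: [0.1, 0.3, 2.8]
finger_gap: 13.4
gripper_force: 61.5
pos [ 486.5 -193.1  154. ] yaw 42.11 tilt [ 4.e-04 -2.e-04 -1.e+00] F [0.09 0.29 2.77] T [0.099 0.232 0.017] gap 13.371109863787046
row shift if no turn [-0.0003 -0.0004 -0.0003] turn z total 0.0698 per row 0.01163
```

```bash
python3 -m pendant '[{"translation":[0,0,-0.003],"turn":[0,0,0]},{"translation":[0,0,0],"turn":[0,0,0.003]},{"translation":[0,0,0],"turn":[0,0,0.004]},{"translation":[0,0,0],"turn":[0,0,0.004]},{"translation":[0,0,0],"turn":[0,0,0.004]},{"translation":[0,0,0],"turn":[0,0,0.004]}]'
python3 -c "
from h import *
plan(486.4,-193.1,154.5,17,6)"
```

```text
clock: 12.45
tool_pos: [486.3, -193.1, 154.5]
eef_rot: [0.953, 0.302, -0.0, 0.0]
wrist_force: [-0.9, -0.6, -1.5]
finger_gap: 13.1
gripper_force: 61.0
pos [ 486.3 -193.1  154.5] yaw 35.2 tilt [-2.e-04 -1.e-04 -1.e+00] F [-0.95 -0.64 -1.53] T [-0.108  0.215  0.279] gap 13.107104156263159
row shift if no turn [ 0.0001  0.0001 -0.    ] turn z total 0.0506 per row 0.00843
```

The moment about z is 0.28 N m, so the key is turning with the tray.

```bash
python3 -m pendant '[{"translation":[0,0,0],"turn":[0,0,0.005]},{"translation":[0,0,0],"turn":[0,0,0.006]},{"translation":[0,0,0],"turn":[0,0,0.006]},{"translation":[0,0,0],"turn":[0,0,0.006]},{"translation":[0,0,0],"turn":[0,0,0.006]},{"translation":[0,0,0],"turn":[0,0,0.006]},{"translation":[0,0,0],"turn":[0,0,0.006]},{"translation":[0,0,0],"turn":[0,0,0.006]},{"translation":[0,0,0],"turn":[0,0,0.003]},{"translation":[0,0,0],"turn":[0,0,0]}]'
python3 - <<'E'
from h import *
plan(486.4,-193.1,154.5,17,1)
c=robot.read_camera('side'); W=cloud(c); cv2.imwrite('pics/s3.png',cv2.resize(c['img'][90:230,260:460],None,fx=3,fy=3))
Q=W.reshape(-1,3); Q=Q[np.hypot(Q[:,0]-486,Q[:,1]+193)<110]
for nm in ['side','top']:
  c=robot.read_camera(nm); Q=cloud(c).reshape(-1,3); Q=Q[np.hypot(Q[:,0]-486,Q[:,1]+193)<110]
  for lo,hi in [(24,31),(68,80),(122,134)]:
    P=Q[(Q[:,2]>lo)&(Q[:,2]<hi)]; p=P[:,:2].astype(np.float32)
    if len(P)>5: print(nm,lo,len(P),np.round(np.median(P,0),1),cv2.minEnclosingCircle(p),cv2.minAreaRect(p))
E
```

```text
clock: 13.7
tool_pos: [486.3, -193.0, 154.5]
eef_rot: [0.989, 0.15, -0.0, 0.0]
wrist_force: [0.5, -0.1, -3.2]
finger_gap: 13.1
gripper_force: 60.7
pos [ 486.3 -193.   154.5] yaw 17.27 tilt [-1.e-04 -1.e-04 -1.e+00] F [ 0.53 -0.09 -3.16] T [-0.058  0.096  0.25 ] gap 13.08371565749178
row shift if no turn [ 0.0003  0.0004 -0.0001] turn z total 0.0007 per row 0.00074
side 24 179 [ 492.3 -157.9   26.9] ((508.3395690917969, -173.6553192138672), 72.06462097167969) ((509.2733154296875, -164.02432250976562), (44.67853546142578, 142.6989288330078), 83.90324401855469)
side 68 882 [ 474.6 -166.4   74.9] ((482.85345458984375, -192.96780395507812), 76.93988800048828) ((481.2762145996094, -184.97183227539062), (148.8704833984375, 132.02630615234375), 26.553232192993164)
side 122 70 [ 512.6 -181.7  129.2] ((507.5550231933594, -182.8590087890625), 35.08277893066406) ((507.6374816894531, -183.23306274414062), (69.93606567382812, 14.34128475189209), 12.435869216918945)
top 24 23 [ 573.7 -167.9   28.3] ((572.7572631835938, -167.355224609375), 7.229014873504639) ((572.6156616210938, -167.980224609375), (13.001176834106445, 12.02408504486084), 8.02825927734375)
top 68 1299 [ 502.7 -169.7   73.6] ((485.6556091308594, -193.84552001953125), 74.8974380493164) ((487.7515869140625, -177.00582885742188), (115.35813903808594, 145.8350067138672), 87.61784362792969)
top 122 40 [ 535.  -177.8  128.8] ((534.5033569335938, -178.1407470703125), 7.866692543029785) ((534.9727783203125, -177.86582946777344), (13.856841087341309, 13.756085395812988), 88.02960205078125)
```

View pics/s3.png

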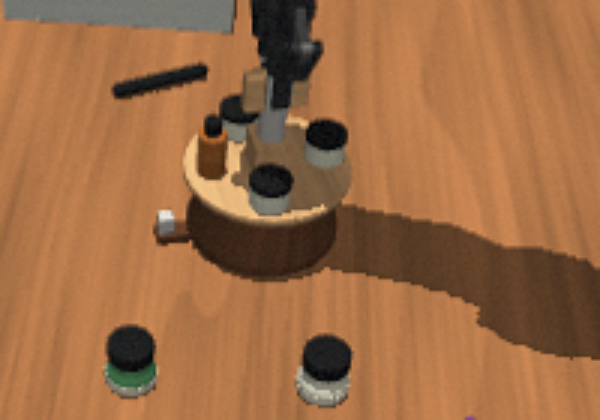

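The picture shows the tray down on the base. The bottle at (212,150) is on the lug's side, with the lug at (166,222), and the measured angles are 17.5° for the bottle and 16.7° for the lug. I'll release and retreat.

```bash
python3 -m pendant '[{"translation":[0,0,0],"turn":[0,0,0]},{"translation":[0,0,0],"turn":[0,0,0]},{"translation":[0,0,0],"turn":[0,0,0]},{"translation":[0,0,0],"turn":[0,0,0]},{"translation":[0,0,0],"turn":[0,0,0]},{"translation":[0,0,0],"turn":[0,0,0]}]' 80
python3 -m pendant '[{"translation":[0,0,-0.05],"turn":[0,0,0]},{"translation":[0,0,-0.1],"turn":[0,0,0]},{"translation":[0,0,-0.15],"turn":[0,0,0]},{"translation":[0,0,-0.15],"turn":[0,0,0]},{"translation":[0,0,0],"turn":[0,0,0]},{"translation":[0,0,0],"turn":[0,0,0]},{"translation":[0,0,0],"turn":[0,0,0]}]'
python3 - <<'E'
from h import *
plan(486.4,-193.1,154.5,17,1)
for nm in ['side','top','wrist']:
  c=robot.read_camera(nm); Q=cloud(c).reshape(-1,3); Q=Q[np.hypot(Q[:,0]-486,Q[:,1]+193)<110]
  for lo,hi in [(24,31),(68,80),(122,134),(165,178)]:
    P=Q[(Q[:,2]>lo)&(Q[:,2]<hi)]; p=P[:,:2].astype(np.float32)
    if len(P)>5: print(nm,lo,len(P),np.round(np.median(P,0),1),cv2.minEnclosingCircle(p),cv2.minAreaRect(p))
E
```

```text
clock: 14.6
tool_pos: [486.3, -193.1, 154.5]
eef_rot: [0.989, 0.15, 0.0, 0.0]
wrist_force: [1.0, -0.1, 0.4]
finger_gap: 79.7
gripper_force: 0.0
clock: 15.48
tool_pos: [485.8, -192.9, 266.2]
eef_rot: [0.989, 0.15, -0.001, -0.0]
wrist_force: [0.4, -0.3, -0.2]
finger_gap: 80.0
gripper_force: 0.0
pos [ 485.8 -192.9  266.2] yaw 17.28 tilt [-1.7e-03  5.0e-04 -1.0e+00] F [ 0.37 -0.28 -0.19] T [ 0.008 -0.015 -0.083] gap 79.99875244067496
row shift if no turn [0.0028 0.0021 0.4468] turn z total 0.0008 per row 0.00078
side 24 171 [ 494.9 -156.5   27.2] ((509.7070617675781, -176.20555114746094), 70.91478729248047) ((510.47491455078125, -161.86312866210938), (43.936126708984375, 141.1031951904297), 87.11872100830078)
side 68 867 [ 472.5 -166.1   74.8] ((485.95013427734375, -194.9648895263672), 77.2712631225586) ((481.89794921875, -186.5009307861328), (149.666748046875, 133.35223388671875), 27.82889175415039)
side 122 75 [ 496.4 -183.2  129.5] ((507.65057373046875, -182.68209838867188), 35.18678665161133) ((507.3717041015625, -180.91653442382812), (69.89366149902344, 15.393617630004883), 8.976229
[... 1109 characters left out ...]
783203125, -165.3047637939453), (12.331574440002441, 13.08247184753418), 17.240793228149414)
wrist 68 8388 [ 497.2 -186.    74.8] ((485.2197570800781, -191.8195343017578), 74.62080383300781) ((486.54241943359375, -191.61160278320312), (145.12208557128906, 148.76351928710938), 18.546436309814453)
wrist 122 268 [ 534.2 -176.   130.8] ((513.59033203125, -181.54637145996094), 29.51651382446289) ((514.6644287109375, -181.15560913085938), (56.649417877197266, 23.01058578491211), 19.992565155029297)
wrist 165 1112 [ 487.6 -191.1  173.5] ((485.43243408203125, -191.04885864257812), 27.59574317932129) ((485.83648681640625, -191.6174774169922), (54.5557746887207, 13.979079246520996), 18.94892120361328)
```

The disc top is at about 74 mm and the grip top at about 173 mm, so the tray is home and still aligned. Handing in.

```bash
python3 -c "
from cell import robot
print(robot.job_done())"
```

```text
the job is handed in; nothing more can be done
None
```

The tray is fully home on the spindle with its tall bottle within about 1° of the lug line, released, and the job is handed in after about 15 s of the 72 s allowed; no verdict was returned.

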